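# Hold the ultrasonic cleaner's lid half open after setting its selector

## Robot

A 6-joint arm with a two-finger parallel gripper is mounted at the origin on the work surface. World frame = base frame: x ahead of the robot, y to its left, z up, the work surface at z = 0. Lengths are in m, angles in rad, forces in N, time in s.
With the tool pointing down it reaches from about 0.3 to 0.875 m from the base axis. Payload 6.4 kg.
Tool frame: the origin (TCP) lies midway between the tips of the shut fingers; the grasp point (between the pads) lies 19 mm behind it; x points along the fingers, y is the direction in which the jaws open and shut, and the axes are right-handed (so a half turn about x gives the same grasp; the last joint's range is limited). The gripper opens to 88 mm and grips with 3 to 60 N. Pads are 18 mm wide; open, the fingers measure 123 mm over their backs; the gripper's body (75 mm by 187 mm) begins 45 mm behind the grasp point.
Start: joints at [-1.538, 0.181, 1.607, -0, 1.354, -0.206], TCP at [0.136, -0.559, 0.239] pointing down, gripper open.
Joint ranges: [-2.99, 2.99], [-0.89, 2.07], [0.3, 2.58], [-1.14, 4.28], [0, 2.63], [-3.12, 3.12]. Speed limits (rad/s): [2.57, 2.57, 3.01, 3.14, 3.14, 3.14].

## Interface

Orientations are given as [roll, pitch, yaw] about the fixed x, y, z axes, in that order (R = Rz(yaw) Ry(pitch) Rx(roll)).
In Python, from rig import ctrl gives the robot as it stands. Calls block until the motion is done:
- ctrl.movep(position, orientation): joint-space move of the TCP to a pose.
- ctrl.movel(position, rotation=None, speed=0.15, f_stop=None): straight line of the TCP; rotation=None keeps the orientation; speed is the mean speed in m/s. With f_stop (N) it stops when the force on the tool has changed by that much, and returns True; else False.
- ctrl.set_joints(angles): joint-space move.
- ctrl.move_gripper(opening, grasp_force=None): finger opening in m; grasp_force is the grip in N (None keeps the last); returns when the fingers have stopped.
- ctrl.dwell(seconds).
- ctrl.ik(position, orientation): joint angles nearest the present ones, or None.
- ctrl.observe(): the state.
- ctrl.camera(name): name is "side" or "top" or "wrist"; returns the picture (420x560x3 uint8, red, green, blue); there is no depth.
- ctrl.camera_info(name): a dict with "fx", "fy", "cx", "cy" (pixels), "R" (3x3) and "t" (3): a world point X has camera coordinates R X + t. Camera axes: x right, y down, z forward; pixel columns grow to the right and rows downward; lengths in m; the calibration is good to about 2 mm. The wrist camera is an equidistant fisheye: a pixel r from the principal point sees the ray r / f radians off the axis. A picture is of the moment at which its call begins: read the wrist's pose just before it. camera_info takes no time and is no camera call; for the wrist camera it gives the pose at the moment of the call.
A pose or a line that the arm cannot do raises ctrl.Unreachable and nothing moves.
- ctrl.close_job(): hands the job in, once; it reports no verdict.
Trained networks look in the newest picture that a camera, given by its name, has taken for a name from the list of things; names that differ only in an ending like _2 or _b are one class to them, and where a whole thing is asked for, a point or a joint stands for the part that bears it (a point fixed in the world has none). Each returns a list of dicts, best first, with "score" (0 to 1); they miss things now and then, are a little off and sometimes report something else, mostly with a low value. They report only what shows in the picture. A call takes as long as a camera call.
- ctrl.look_for(label, camera): "bbox" ([left, top, width, height] in pixels, round what is visible of it).
- ctrl.silhouettes(label, camera): "mask" (420x560 bool, what is visible of it) and "bbox" ([left, top, width, height] in pixels, round what is visible of it).
The state is a dict: "time_s": time; "joint_positions": joint angles; "dq": joint speeds; "joint_torque": joint torques, N m; "eef_pos": TCP position; "eef_rot": TCP orientation; "force": force on the tool from outside, world axes, zero at the start; "moment": the same for the moment, N m; "gripper_width": finger opening in m.
Only numpy, scipy, OpenCV 4.12 (cv2) and the standard library are available. Lean on these libraries where they do the work, as an engineer would, in place of code of your own. Each camera call takes 0.05 s, during which the arm holds its last target.

## Task

Turn the selector knob of the ultrasonic cleaner to its three-dot mark (the third position clockwise) while the lid is still shut, and leave it there. Then lift the tank lid by its bar handle and hold it half open, at 45 degrees, so that the rings in the basket can be checked; the lid falls shut if let go, so finish while still holding it there, steady, by the handle. Leave the charcoal block, jar, file block and brush where they are.

Things in the scene. Friction and masses are not known exactly. Their poses are not given: they have to be found in the camera images.
- cleaner: White bench ultrasonic cleaner, fixed, 200 (x) by 320 (y) by 130 mm tall; origin at the centre of its underside, z up, its front looks to its own -x (roughly to the robot). Open tank under a steel lid in its +y part; flat control deck 130 mm high in its -y part (y = -160 to -48 mm), with the selector knob's axis at x = -20, y = -110 mm.
- selector_grip (a point): Height to grip on the vertical axis of the black selector knob, 166 mm above the bench, 36 mm above the deck. The knob is a bar 42 long and 14 mm wide, its top 12 mm above this point, on a disc of radius 22 mm whose top is 26 mm below this point. The point turns with the knob: x lies along the bar, the white pointer line on the bar's top points along -x; z up.
- selector (a joint): Selector angle, rad, growing clockwise seen from above, -0.02 to 1.52. Marks at 0 (one dot), 0.5 (two), 1.0 (three, the target), 1.5 (four); rows of dots on the deck point out from the knob. The pointer faces the cleaner's -x at 0.75, more to its +y as the value grows. A stiff knob (about 0.04 N m) with no click: it stays where it is left. Starts somewhere from one to two dots.
- lid_hinge (a joint): Lid angle in rad: 0 shut (level), grows as the lid opens, stop at 1.8; 0.785 is the wanted 45 degrees. No stay or spring: below about 1.5 rad it falls shut.
- lid: Steel lid plate 185 by 210 by 6 mm, 0.2 to 0.5 kg, hinged along its far edge (the cleaner's +x side), with a round black bar handle near its front edge. Origin on the hinge axis, in the plate's mid-plane, 134 mm above the bench; turns with the lid: the plate runs along its own -x, the hinge axis is its y, its z is the plate's normal (up when shut).
- lid_bar (a point): Middle of the bar handle: a round bar 12 mm thick, 100 mm long, along the lid's y, on a post at each end, 42 mm above the plate's top face. In the lid's frame at x = -135, z = 45 mm; so 179 mm above the bench when shut and about 261 mm at 45 degrees. Turns with the lid. The bar can turn between the fingers while they stay vertical.
- lid_axis (a point): Point on the lid's hinge axis, mid-width of the lid, 134 mm above the bench.
- charcoal: Bystander: loose dark charcoal soldering block 110 by 70 by 35 mm, right of the cleaner (-y); origin at the centre of its underside.
- jar: Bystander: loose closed glass jar, 64 mm across, 80 mm tall, left of the cleaner (+y); origin at the centre of its underside.
- fileblock: Bystander: loose round wooden block 84 mm across, 75 mm tall, with small files standing in it up to 127 mm, left of the cleaner (+y); origin at the centre of its underside.
- brush: Bystander: loose hand brush lying on the bench in front of the cleaner; origin underneath, its length along its x axis.

How it is judged:
On the way, in this order (a step that is already met when the one before it is completed fails the run):
1. the selector stands at the three-dot mark while the lid is still shut (value of joint selector between 0.85 and 1.15 rad and value of joint lid_hinge below 0.1 rad), for 0.3 s.
2. the lid has been lifted by the fingers past 25 degrees (value of joint lid_hinge above 0.44 rad and contact force between lid and the fingers above 0.3 N), for 0.1 s.
At the end, for the whole second after the job is handed in: The fingers hold the lid (over 0.5 N) at its bar handle (grasp point within 80 mm of the bar's middle), still (under 0.08 rad/s) at 45 degrees within 7, no bystander propping it, and the selector stands at three dots (1.0 rad, within 0.15) (value of joint lid_hinge between 0.6654 and 0.9054 rad and velocity of joint lid_hinge between -0.08 and 0.08 rad/s and contact force between lid and the fingers above 0.5 N and distance between the grasp point and lid_bar below 0.08 m and contact force between lid and charcoal below 0.1 N and contact force between lid and jar below 0.1 N and contact force between lid and fileblock below 0.1 N and contact force between lid and brush below 0.1 N and value of joint selector between 0.85 and 1.15 rad); the arm keeps its last pose, push and grip.
It fails at once if the charcoal is shoved more than 40 mm or tipped (distance of charcoal from where it was at the start of the episode above 0.04 m or angle between charcoal's own z axis and vertical above 0.5 rad).
It fails at once if the jar is shoved more than 40 mm or tipped (distance of jar from where it was at the start of the episode above 0.04 m or angle between jar's own z axis and vertical above 0.5 rad).
It fails at once if the fileblock is shoved more than 40 mm or tipped (distance of fileblock from where it was at the start of the episode above 0.04 m or angle between fileblock's own z axis and vertical above 0.5 rad).
It fails at once if the brush is shoved more than 40 mm or tipped (distance of brush from where it was at the start of the episode above 0.04 m).
It also fails if it takes over 51 s, if anything falls off the work surface, if the arm or the gripper's body presses on something with over 40 N, if the wrist force passes 120 N, or if a joint passes its speed limit or range.

## Working session

There is one attempt and no reset: what is moved stays moved. The work goes in short steps, each a Python script; the robot and the scene stay as the last script left them, time stands still between calls to the robot, and variables do not carry over. Pictures are saved under pics/ and viewed, and the job is handed in when it is done.

```bash
ls; mkdir -p pics; python3 - <<'E'
from rig import ctrl
import cv2,numpy as np
print(ctrl.observe())
for c in ("side","top","wrist"):
    i=ctrl.camera_info(c); print(c,{k:np.round(v,3).tolist() for k,v in i.items()})
    cv2.imwrite(f"pics/{c}0.png",ctrl.camera(c)[:,:,::-1])
    for l in ("cleaner","selector_grip","lid","lid_bar","charcoal","jar","fileblock","brush"):
        r=ctrl.look_for(l,c); print(c,l,[(np.round(x["bbox"]).tolist(),round(x["score"],2)) for x in r[:2]])
print(ctrl.observe()["time_s"])
E
```

```text
pics
{'time_s': 0.0, 'joint_positions': array([-1.53832693e+00,  1.81518397e-01,  1.60795457e+00, -4.31051545e-05,
        1.35377579e+00, -2.06276213e-01]), 'dq': array([-0.00059256, -0.00191743,  0.00169609, -0.00060372, -0.00062566,
        0.00060033]), 'joint_torque': array([ 7.14523194e-04, -4.33867049e+01, -3.41848683e+01,  7.01716868e-02,
        3.84857738e-02, -1.30086210e-04]), 'eef_pos': array([ 0.13597877, -0.55816847,  0.23784868]), 'eef_rot': array([-1.75166971,  1.56913969,  1.62867786]), 'force': array([ 4.32094377e-02,  8.27150259e-05, -3.52292629e-01]), 'moment': array([-0.02165805,  0.0290564 , -0.05553813]), 'gripper_width': 0.08785558566872445}
side {'fx': 444.883, 'fy': 444.883, 'cx': 285.363, 'cy': 216.442, 'R': [[-0.862, -0.506, -0.012], [-0.3, 0.529, -0.794], [0.408, -0.681, -0.608]], 't': [0.512, 0.245, 1.027]}
side cleaner [([232.0, 184.0, 121.0, 130.0], 0.96), ([309.0, 187.0, 20.0, 19.0], 0.64)]
side selector_grip [([312.0, 183.0, 17.0, 23.0], 0.7), ([214.0, 285.0, 40.0, 52.0], 0.31)]
side lid [([236.0, 204.0, 100.0, 68.0], 0.88)]
side lid_bar [([236.0, 2
[... 441 characters left out ...]
65)]
top selector_grip [([314.0, 214.0, 20.0, 19.0], 0.83)]
top lid [([202.0, 180.0, 103.0, 91.0], 0.58)]
top lid_bar [([206.0, 181.0, 100.0, 91.0], 0.6)]
top charcoal [([368.0, 197.0, 35.0, 50.0], 0.62)]
top jar [([166.0, 249.0, 32.0, 26.0], 0.84), ([205.0, 182.0, 100.0, 87.0], 0.38)]
top fileblock [([150.0, 203.0, 43.0, 36.0], 0.62)]
top brush [([245.0, 280.0, 80.0, 31.0], 0.72)]
wrist {'fx': 325.192, 'fy': 325.192, 'cx': 279.58, 'cy': 207.389, 'R': [[0.238, -0.971, 0.0], [-0.937, -0.229, 0.262], [-0.255, -0.063, -0.965]], 't': [-0.575, -0.037, 0.388]}
wrist cleaner []
wrist selector_grip []
wrist lid []
wrist lid_bar []
wrist charcoal []
wrist jar []
wrist fileblock []
wrist brush []
1.35
```

```bash
python3 - <<'E'
import cv2,numpy as np
a=cv2.imread("pics/top0.png"); b=cv2.imread("pics/side0.png")
cv2.imwrite("pics/topz.png",cv2.resize(a[160:320,140:420],None,fx=2.8,fy=2.8,interpolation=cv2.INTER_CUBIC))
cv2.imwrite("pics/sidez.png",cv2.resize(b[160:360,200:400],None,fx=3,fy=3,interpolation=cv2.INTER_CUBIC))
E
```

```text
(no output)
```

View pics/topz.png

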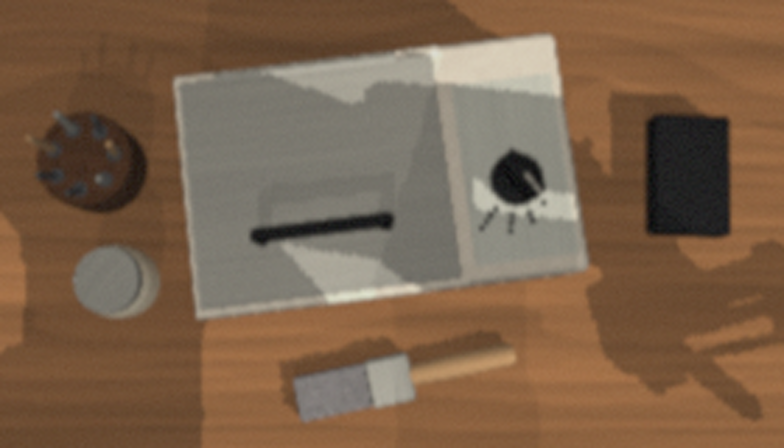

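View pics/sidez.png

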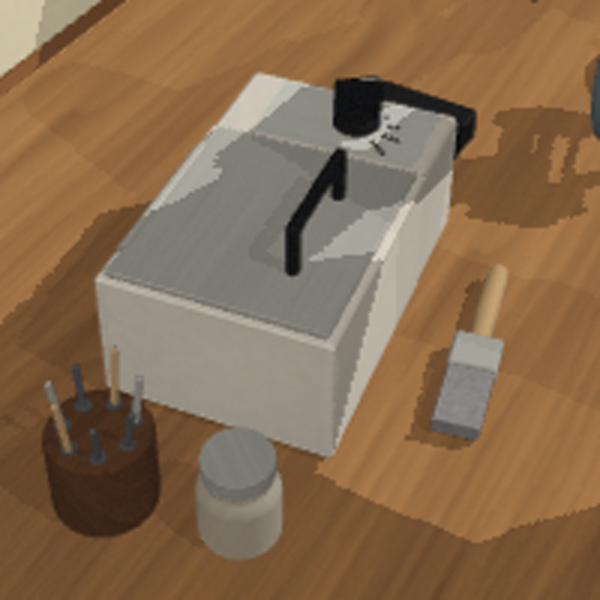

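The top view shows the cleaner turned about 7°. The knob is at crop pixel (516,178), with its pointer line towards (540,188) near the one-dot row, and the bar handle runs from (260,236) to (387,220). The brush lies in front, the charcoal to the right, and the jar and file block to the left. Next I fit the pose.

```bash
cat > h.py <<'E'
from rig import ctrl
import cv2,numpy as np
from scipy.optimize import least_squares
from scipy.spatial.transform import Rotation as Ro
def proj(i,X):
    p=np.array(i["R"])@np.asarray(X)+i["t"]; return np.array([i["fx"]*p[0]/p[2]+i["cx"],i["fy"]*p[1]/p[2]+i["cy"]])
def ray(i,uv):
    R=np.array(i["R"]); d=R.T@np.array([(uv[0]-i["cx"])/i["fx"],(uv[1]-i["cy"])/i["fy"],1]); return -R.T@np.array(i["t"]),d
def atz(i,uv,z):
    o,d=ray(i,uv); return o+d*(z-o[2])/d[2]
def fray(i,uv):
    a=np.array([uv[0]-i["cx"],uv[1]-i["cy"]]);r=np.hypot(*a);th=r/i["fx"]
    R=np.array(i["R"]);d=R.T@np.array([*(a/max(r,1e-9)*np.sin(th)),np.cos(th)]);return -R.T@np.array(i["t"]),d
def fatz(i,uv,z):
    o,d=fray(i,uv); return o+d*(z-o[2])/d[2]
def fproj(i,X):
    p=np.array(i["R"])@np.asarray(X)+i["t"]; rh=np.hypot(p[0],p[1]); th=np.arctan2(rh,p[2]); return np.array([i["cx"],i["cy"]])+i["fx"]*th*p[:2]/rh
E
python3 - <<'E'
from h import *
T=ctrl.camera_info("top");S=ctrl.camera_info("side")
t=lambda a,b:np.array([a/2.8+140,b/2.8+160]); s=lambda a,b:np.array([a/3+200,b/3+160])
W,H=.1,.16
obs=[(T,t(178,78),(W,H,.132)),(T,t(553,37),(W,-H,.13)),(T,t(587,268),(-W,-H,.13)),(T,t(199,317),(-W,H,.132)),
(T,t(516,178),(-.02,-.11,.166)),
(S,s(262,75),(W,-H,.13)),(S,s(335,347),(-W,H,.132)),(S,s(100,280),(W,H,.132)),(S,s(455,118),(-W,-H,.13)),(S,s(335,455),(-W,H,0))]
def f(p,full=False):
    R=Ro.from_euler('z',p[2]).as_matrix();r=[]
    for i,uv,X in obs: r.append(proj(i,R@X+[p[0],p[1],0])-uv)
    return np.concatenate(r)
q=least_squares(f,[.55,0,0],loss='soft_l1'); print(q.x); print(f(q.x).reshape(-1,2).round(1).tolist())
R=Ro.from_euler('z',q.x[2]).as_matrix();o=np.array([*q.x[:2],0])
def tri(a,b):
    A=[];B=[]
    for i,uv in((T,a),(S,b)):
        c,d=ray(i,uv);d/=np.linalg.norm(d);P=np.eye(3)-np.outer(d,d);A.append(P);B.append(P@c)
    return np.linalg.solve(sum(A),sum(B))
for a,b in ((t(260,236),s(293,230)),(t(387,220),s(342,153))):
    X=tri(a,b); print("bar end",X.round(3),(R.T@(X-o)).round(3), (R.T@(atz(T,a,.179)-o)).round(3))
k=atz(T,t(516,178),.17);print("knob",k,R.T@(k-o))
for n,uv in (("tip",t(540,190)),("cen",t(516,178))): 
    print(n,R.T@(atz(T,uv,.178)-o))
for n,b,z in (("charcoal",(368,197,35,50),.035),("jar",(166,249,32,26),.05),("file",(150,203,43,36),.06),("brush",(245,280,80,31),.02)):
    print(n,atz(T,(b[0]+b[2]/2,b[1]+b[3]/2),z).round(3))
E
```

```text
[0.52124194 0.06237921 0.12701064]
[[-2.1, 0.1], [0.5, -1.4], [1.7, 1.8], [-1.3, 1.8], [2.3, -0.3], [-1.9, -1.9], [0.5, 0.4], [-2.1, -0.8], [1.8, -0.9], [-0.9, 4.2]]
bar end [0.468 0.154 0.177] [-0.041  0.098  0.177] [-0.042  0.098  0.179]
bar end [0.479 0.057 0.182] [-0.043 -0.     0.182] [-0.041 -0.     0.179]
knob [ 0.51409237 -0.0437402   0.17      ] [-0.02053406 -0.10435898  0.17      ]
tip [-0.03279671 -0.12010851  0.178     ]
cen [-0.02134697 -0.10310136  0.178     ]
charcoal [ 0.535 -0.218  0.035]
jar [0.432 0.29  0.05 ]
file [0.532 0.318 0.06 ]
brush [0.351 0.036 0.02 ]
```

```bash
python3 - <<'E'
from h import *
a=-1.0
ctrl.movep([.512,-.045,.33],[0,np.pi/2,a-np.pi/2])
o=ctrl.observe();print(o["time_s"],o["joint_positions"].round(2),o["eef_pos"].round(3))
i=ctrl.camera_info("wrist");im=ctrl.camera("wrist");cv2.imwrite("pics/w1.png",im[:,:,::-1])
np.savez("w1.npz",**i)
r=ctrl.silhouettes("selector_grip","wrist");print([(x["bbox"],x["score"]) for x in r])
c=fproj(i,[.514,-.047,.178]);print(c)
x0,y0=int(c[0]-90),int(c[1]-80);x0=max(x0,0);y0=max(y0,0);print(x0,y0)
cv2.imwrite("pics/w1z.png",cv2.resize(im[y0:y0+160,x0:x0+200,::-1],None,fx=3.7,fy=3.7,interpolation=cv2.INTER_CUBIC))
E
```

```text
3.6417 [-0.32 -0.02  1.64 -0.    1.52  0.68] [ 0.512 -0.046  0.33 ]
[([264.4, 160.6, 44.6, 47.7], 0.92)]
[281.84736641 191.596903  ]
191 111
```

View pics/w1.png

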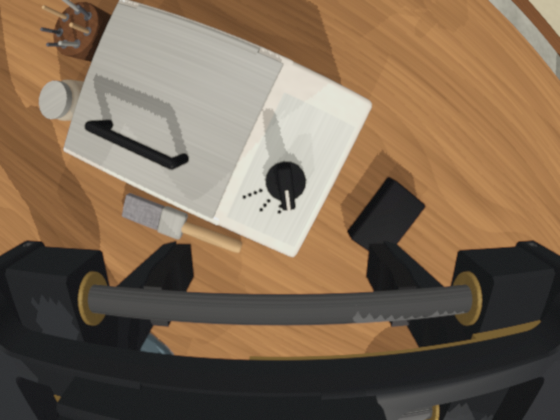

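View pics/w1z.png

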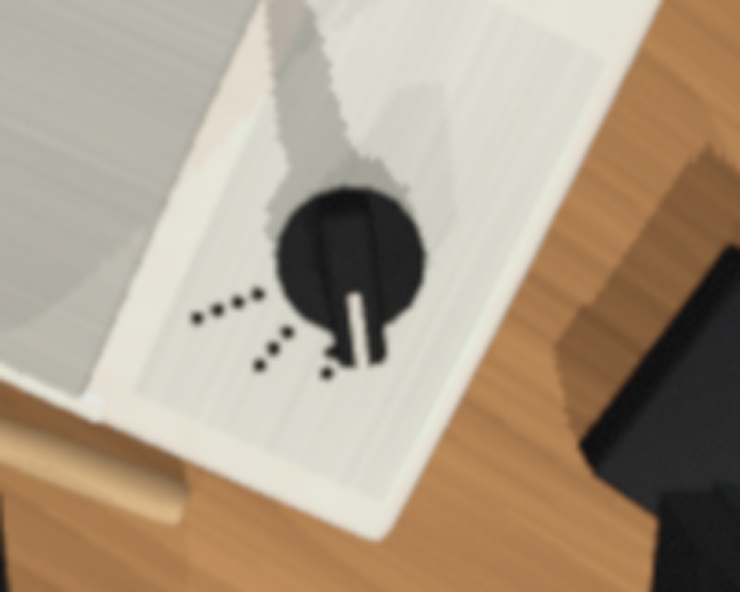

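```bash
python3 - <<'E'
from h import *
i=dict(np.load("w1.npz"));g=lambda a,b:np.array([a/3.7+191,b/3.7+111])
P=lambda a,b,z:fatz(i,g(a,b),z)
print("disc",P(351,258,.139)); 
A,B=P(345,200,.178),P(363,362,.178);print("bar",A,B,(A+B)/2,np.linalg.norm(A-B)); d=B-A;print("bar ang",np.arctan2(d[1],d[0])%(2*np.pi))
A,B=P(353,295,.178),P(362,365,.178);d=B-A;print("line",B,np.arctan2(d[1],d[0])%(2*np.pi))
k=(P(351,258,.139))
for n,q in (("3",[(287,332),(273,349),(259,366)]),("2",[(327,373)]),("4",[(197,318),(217,311),(238,302),(258,294)])):
    for z in q: d=P(*z,.131)-k; print(n,np.arctan2(d[1],d[0])%(2*np.pi),np.hypot(*d[:2]))
print("front right corner",P(378,540,.13)); 
f=lambda u,v,z:fatz(i,(u,v),z)
print("bar ends",f(95,128,.179),f(181,162,.179));print("BR",f(370,103,.13))
yaw=.127;o=np.array([.5212,.0624])
for w in (P(378,540,.13),f(370,103,.13),k):
    w=w[:2]-o;print("cleaner frame",np.cos(yaw)*w[0]+np.sin(yaw)*w[1],-np.sin(yaw)*w[0]+np.cos(yaw)*w[1])
E
```

```text
disc [ 0.5190092  -0.04910348  0.139     ]
bar [ 0.5362212  -0.03530741  0.178     ] [ 0.50366536 -0.06184472  0.178     ] [ 0.51994328 -0.04857607  0.178     ] 0.04200132672373687
bar ang 3.8254926170201338
line [ 0.50285897 -0.06206516  0.178     ] 3.8425450918706874
3 3.0457935958671754 0.030087740646974507
3 3.04336198484969 0.03675197747002093
3 3.0415920963413283 0.0434735881470554
2 3.5262581631808168 0.03685020214053978
4 2.546741481694486 0.049123838483489064
4 2.556651882856379 0.042800845725485336
4 2.5581052004540794 0.03599461641077521
4 2.5651548174175183 0.029622015834419382
front right corner [ 0.44747951 -0.10585657  0.13      ]
bar ends [0.46950915 0.14793129 0.179     ] [0.4873331 0.0487803 0.179    ]
BR [ 0.63874704 -0.07942565  0.13      ]
cleaner frame -0.09443795369255276 -0.15756412966383243
cleaner frame 0.09863688236199802 -0.15557180854776884
cleaner frame -0.016296057349893187 -0.11032798502853956
```

```bash
python3 - <<'E'
from h import *
k=[.5195,-.0488]; a=-.885
rot=[0,np.pi/2,a-np.pi/2]
ctrl.move_gripper(.06,15)
ctrl.movep([*k,.23],rot)
print(ctrl.movel([*k,.149],rot,speed=.08,f_stop=12), ctrl.observe()["eef_pos"].round(4), ctrl.observe()["force"].round(1))
ctrl.move_gripper(0.0,15)
o=ctrl.observe();print(o["time_s"],o["gripper_width"],o["force"].round(1),o["moment"].round(2),o["joint_positions"].round(3))
i=ctrl.camera_info("wrist");im=ctrl.camera("wrist");cv2.imwrite("pics/w2.png",im[:,:,::-1])
E
```

```text
False [ 0.52   -0.0489  0.1496] [-0.1 -0.7  0.9]
6.7333 0.013619293684996977 [-2.8  3.6  3.1] [0.44 0.42 0.01] [-3.210e-01  1.640e-01  1.821e+00  1.000e-03  1.158e+00  5.640e-01]
```

View pics/w2.png

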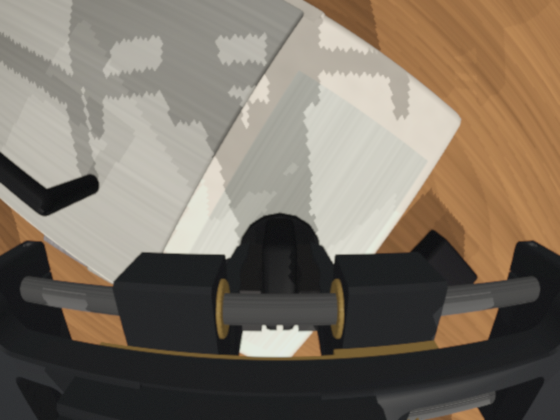

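The picture shows the fingers closed on the knob bar near pixel (280,270). The opening is 13.6 mm against a 14 mm bar, so the grip is good. Next I turn it 0.785 rad clockwise.

```bash
python3 - <<'E'
from h import *
q=ctrl.observe()["joint_positions"].copy()
q0=q[5]
for f in (.25,.5,.75,1):
    q[5]=q0+.785*f; ctrl.set_joints(q)
    o=ctrl.observe();print(o["time_s"],o["joint_positions"][5].round(3),o["force"].round(1),o["moment"].round(2),o["eef_pos"].round(4))
R=Ro.from_euler('xyz',o["eef_rot"]).as_matrix();print("jaw a",np.arctan2(R[1,1],R[0,1]))
ctrl.dwell(.2)
ctrl.move_gripper(.05)
p=o["eef_pos"].copy()
ctrl.movel([p[0],p[1],.33],speed=.25)
i=ctrl.camera_info("wrist");im=ctrl.camera("wrist");cv2.imwrite("pics/w3.png",im[:,:,::-1]);np.savez("w3.npz",**i)
c=fproj(i,[.5195,-.0488,.15]);x0,y0=int(c[0]-100),max(int(c[1]-80),0);print(x0,y0,ctrl.observe()["time_s"])
cv2.imwrite("pics/w3z.png",cv2.resize(im[y0:y0+160,x0:x0+200,::-1],None,fx=3.7,fy=3.7,interpolation=cv2.INTER_CUBIC))
E
```

```text
7.0917 0.756 [-0.7  1.5  1.4] [ 0.14  0.18 -0.07] [ 0.5192 -0.0484  0.149 ]
7.4 0.95 [-0.4  0.2 -0.3] [-0.09  0.06  0.01] [ 0.5193 -0.0486  0.149 ]
7.7083 1.145 [-0.4 -1.7  0. ] [-0.32  0.02 -0.07] [ 0.5193 -0.0487  0.149 ]
8.0167 1.341 [ 0.8 -4.7 -0.3] [-0.67 -0.1  -0.04] [ 0.5193 -0.0489  0.149 ]
jaw a -1.662322386679592
179 105 9.825
```

View pics/w3z.png

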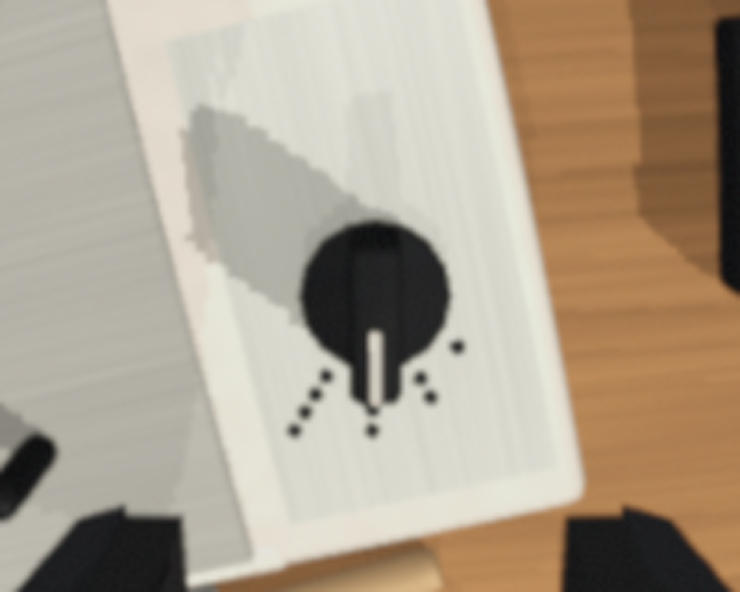

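View pics/w3.png

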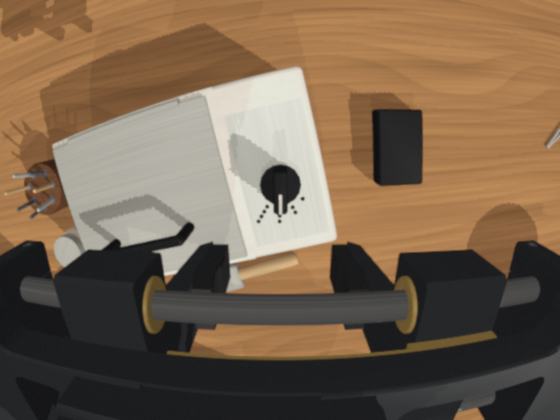

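The zoomed view shows the pointer line at (375,330–400) lying right on the three-dot row, whose outer dot is at (372,430). The lid is still shut. Next I look at the handle.

```bash
python3 - <<'E'
from h import *
a=.15; rot=[0,np.pi/2,a-np.pi/2]
ctrl.movep([.44,.10,.33],rot)
i=ctrl.camera_info("wrist");im=ctrl.camera("wrist");cv2.imwrite("pics/w4.png",im[:,:,::-1]);np.savez("w4.npz",**i)
print([(x["bbox"],x["score"]) for x in ctrl.look_for("lid_bar","wrist")])
c=fproj(i,[.476,.101,.179]);print(c,ctrl.observe()["time_s"],ctrl.observe()["joint_positions"].round(2))
E
```

```text
[([265.3, 82.1, 173.6, 189.6], 0.73)]
[318.38594614 197.95193738] 11.3 [-0.04 -0.17  1.78 -0.    1.54 -0.19]
```

View pics/w4.png

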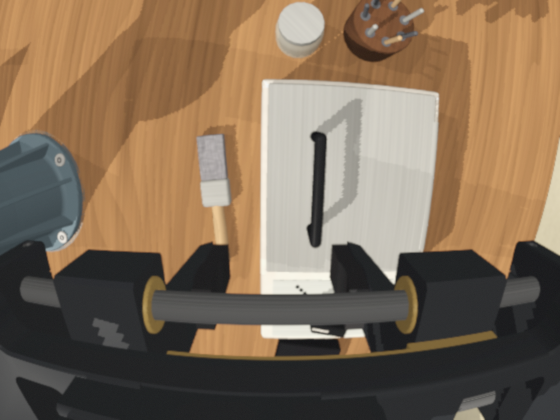

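The bar handle shows from (319,137) to (316,240), with the jar and file block well clear.

```bash
python3 - <<'E'
from h import *
i=dict(np.load("w4.npz"));f=lambda u,v,z:fatz(i,(u,v),z)
A,B=f(319,138,.179),f(317,239,.179);d=A-B
print(A,B,(A+B)/2,np.linalg.norm(d),"yaw",np.arctan2(-d[0],d[1]))
C=[f(264,81,.134),f(437,93,.137)];d=C[1]-C[0];print(C,np.arctan2(d[1],d[0]))
C=[f(264,81,.134),f(262,270,.134)];d=C[0]-C[1];print(C,np.arctan2(-d[0],d[1]))
E
```

```text
[0.46696817 0.15634939 0.179     ] [0.48217586 0.06033817 0.179     ] [0.47457202 0.10834378 0.179     ] 0.09720817714512847 yaw 0.1570899032205648
[array([0.40711724, 0.20535009, 0.134     ]), array([0.59542057, 0.23067522, 0.137     ])] 0.13368895127693192
[array([0.40711724, 0.20535009, 0.134     ]), array([ 0.43416456, -0.0032285 ,  0.134     ])] 0.1289548856864594
```

```bash
python3 - <<'E'
from h import *
a=.14; rot=[0,np.pi/2,a-np.pi/2]; b=[.4745,.108]
ctrl.move_gripper(.055,12)
ctrl.movep([*b,.25],rot)
print(ctrl.movel([*b,.161],rot,speed=.08,f_stop=12),ctrl.observe()["eef_pos"].round(4))
ctrl.move_gripper(0.0,12)
o=ctrl.observe();print(o["time_s"],o["gripper_width"],o["force"].round(1),o["moment"].round(2))
i=ctrl.camera_info("wrist");im=ctrl.camera("wrist");cv2.imwrite("pics/w5.png",im[:,:,::-1]);cv2.imwrite("pics/s5.png",ctrl.camera("side")[:,:,::-1])
E
```

```text
False [0.4749 0.108  0.1616]
14.025 0.010913273983785153 [ 3.1  0.9 -2.2] [ 0.11 -0.56 -0.05]
```

View pics/w5.png

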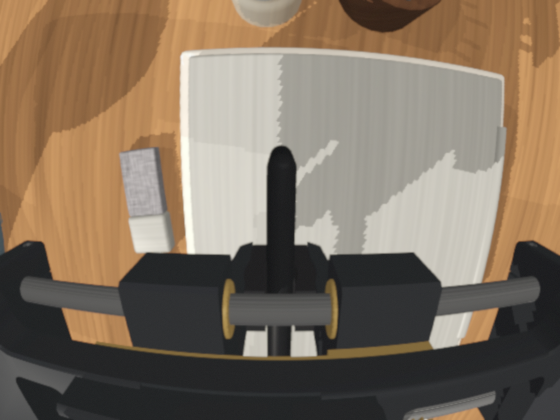

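View pics/s5.png

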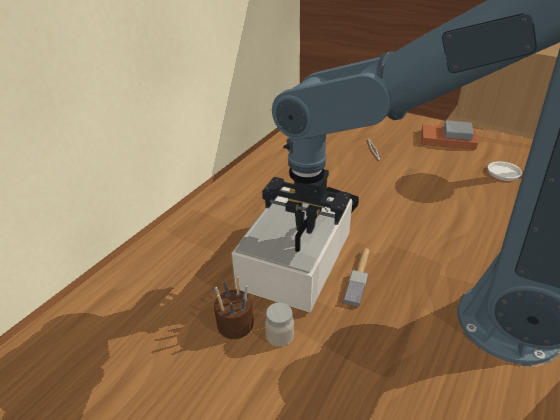

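The bar is between the fingers at (280,250) in the wrist view, and the side view shows the lid still shut. Next I lift along the hinge arc.

```bash
python3 - <<'E'
from h import *
yaw=.14; o=ctrl.observe(); p0=o["eef_pos"].copy(); ux=np.array([np.cos(yaw),np.sin(yaw),0]);uz=np.array([0,0,1.])
ctrl.move_gripper(0.0,18)
rot=[0,np.pi/2,yaw-np.pi/2]
def off(t): # bar displacement
    c,s=np.cos(t),np.sin(t); x=-.135*c+.045*s; z=.135*s+.045*c
    return ux*(x+.135)+uz*(z-.045)
for t in np.linspace(0,.785,9)[1:]:
    ctrl.movel(p0+off(t),rot,speed=.06)
    o=ctrl.observe();F=o["force"];print(round(o["time_s"],2),round(t,2),F.round(1),o["moment"].round(2),round(o["gripper_width"],4),(o["eef_pos"]-p0-off(t)).round(4))
    if np.linalg.norm(F)>40: print("STOP");break
cv2.imwrite("pics/w6.png",ctrl.camera("wrist")[:,:,::-1]);cv2.imwrite("pics/s6.png",ctrl.camera("side")[:,:,::-1])
cv2.imwrite("pics/t6.png",ctrl.camera("top")[:,:,::-1])
E
```

```text
14.72 0.1 [ 4.1  0.6 -5.8] [-0.09 -0.71 -0.04] 0.0106 [-0.0002 -0.0001 -0.0005]
15.11 0.2 [ 4.7 -0.8 -6.5] [-0.17 -0.62 -0.01] 0.0107 [-0.0003 -0.0002 -0.0006]
15.49 0.29 [ 4.2 -1.6 -6.2] [-0.26 -0.62 -0.05] 0.0108 [-0.0004 -0.0002 -0.0005]
15.88 0.39 [ 3.6 -2.5 -7.3] [-0.44 -0.56 -0.03] 0.0105 [ 0.0001 -0.0001  0.    ]
16.26 0.49 [ 2.8 -2.9 -5.6] [-0.59 -0.56 -0.04] 0.011 [ 0.0005 -0.0001  0.0004]
16.64 0.59 [ 2.7 -3.8 -7. ] [-0.66 -0.42 -0.07] 0.0106 [ 0.0001 -0.0001  0.0001]
17.02 0.69 [ 2.7 -4.4 -6.2] [-0.71 -0.33 -0.01] 0.0106 [-0.0001 -0.0001 -0.0001]
17.41 0.78 [ 0.8 -4.8 -5.7] [-0.81 -0.16 -0.03] 0.0106 [-0.0004 -0.0002 -0.0003]
```

View pics/w6.png

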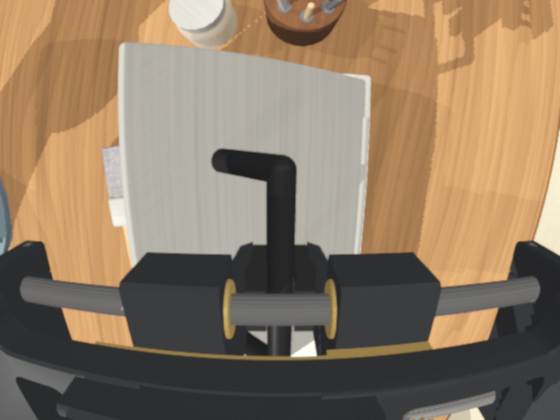

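View pics/s6.png

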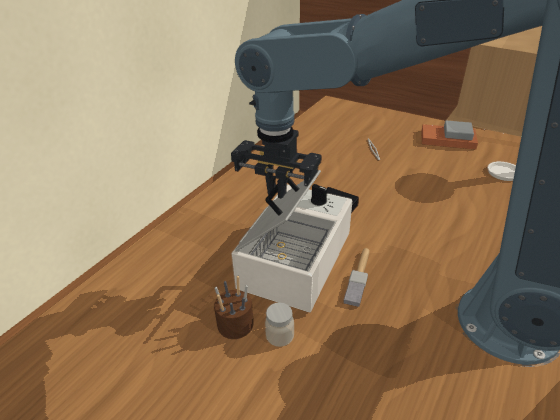

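View pics/t6.png

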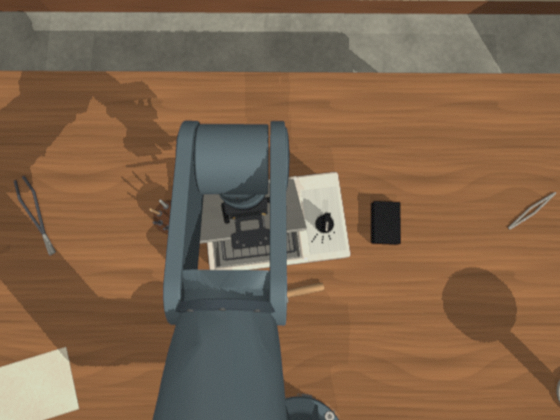

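The lid is held up by the fingers and the basket is visible. Next I check the lid angle and the knob in close-ups.

```bash
python3 - <<'E'
from h import *
S=ctrl.camera_info("side");yaw=.14
ux=np.array([np.cos(yaw),np.sin(yaw),0]);uy=np.array([-np.sin(yaw),np.cos(yaw),0]);uz=np.array([0,0,1.])
hin=np.array([.4745,.108,.134])+.135*ux
im=cv2.imread("pics/s6.png")[150:310,210:380]
im=cv2.resize(im,None,fx=3.7,fy=3.7,interpolation=cv2.INTER_CUBIC)
for th,col in ((.665,(255,0,0)),(.785,(0,255,0)),(.905,(0,0,255))):
    c,s=np.cos(th),np.sin(th)
    for y in (.105,-.105):
        u=proj(S,hin+y*uy-.185*(c*ux-s*uz)); q=((u-[210,150])*3.7).astype(int); cv2.circle(im,tuple(int(v) for v in q),3,col,-1); print(th,y,q)
cv2.imwrite("pics/s6z.png",im)
t=cv2.imread("pics/t6.png")[165:275,260:370];cv2.imwrite("pics/t6z.png",cv2.resize(t,None,fx=5,fy=5,interpolation=cv2.INTER_CUBIC))
o=ctrl.observe();print(o["time_s"],o["force"].round(1),abs(o["dq"]).max())
E
```

```text
0.665 0.105 [305 289]
0.665 -0.105 [424 100]
0.785 0.105 [280 260]
0.785 -0.105 [404  74]
0.905 0.105 [252 232]
0.905 -0.105 [380  49]
17.5583 [ 1.2 -4.8 -6.8] 0.0009366710486464489
```

View pics/s6z.png

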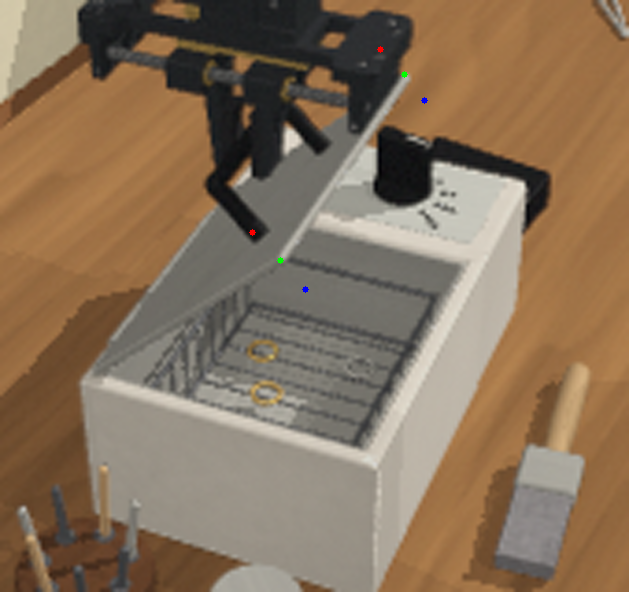

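View pics/t6z.png

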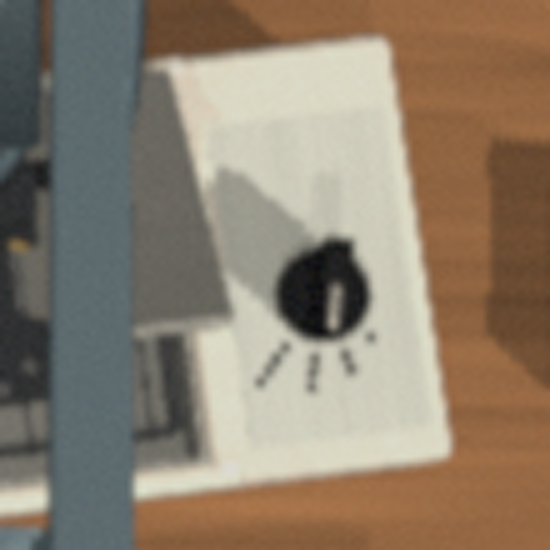

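The green 45° prediction sits on both lid corners, at (280,260) and (404,74). In the top view the pointer is parallel to the three-dot row. I check steadiness and then hand in.

```bash
python3 - <<'E'
from h import *
ctrl.dwell(1.0); o=ctrl.observe();print(o["time_s"],o["force"].round(1),o["gripper_width"],o["eef_pos"].round(4),abs(o["dq"]).max())
ctrl.close_job()
E
```

```text
18.5583 [ 0.9 -4.5 -7.2] 0.010705808882564657 [0.545  0.1178 0.243 ] 0.0013226385961052297
the job is handed in; nothing more can be done
```

The knob is at the three-dot mark and the lid is held at 45° by its bar handle. I handed the job in at 18.6 s of the 51 s allowed; it reports no verdict.

- **Knob:** I gripped it and turned it 0.785 rad clockwise with the lid shut. Right after I let go, the wrist picture showed the pointer on the three-dot row. The top picture after the lift still showed it parallel to that row.
- **Lid:** I gripped the bar at its middle and lifted it along the hinge arc. In the side picture, the predicted 45° positions of the two front lid corners fell on the real ones.
- **Hold:** After a further 1 s, the arm was still and the load on the tool was about 8.5 N. The gripper opening was steady at 10.7 mm, slightly under the bar's 12 mm, which I put down to the pads giving a little.
- **Bystanders:** I saw no contact with the charcoal, jar, file block or brush, and they looked unmoved in the pictures. I didn't measure their positions again at the end.

None of the checks failed. The only disagreement was in the cleaner's heading and the bar's position. Separate measurements differed by about 0.03 to 0.05 rad and by a few millimetres up to 1 cm, so I relied on the closest wrist view and the knob-to-bar geometry.

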